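Fill the tray of candle tins and peel it off the stack

ROBOT

A 6-joint arm with a two-finger parallel gripper is mounted at the origin on the work surface. World frame = base frame: x ahead of the robot, y to its left, z up, the work surface at z = 0. Lengths are in m, angles in rad, forces in N, time in s.
With the tool pointing down it reaches from about 0.275 to 0.875 m from the base axis. Payload 12.5 kg.
Tool frame: the origin (TCP) lies on the centre line of the jaws, within the pads' length; the fingertips stand 11 mm ahead of it and the grasp point (between the pads) lies 8 mm behind it; z points along the fingers, y is the direction in which the jaws open and shut (so a half turn about z gives the same grasp; the last joint's range is limited). The gripper opens to 85 mm and grips with 20 to 120 N. Pads are 22 mm wide; open, the fingers measure 114 mm over their backs; the gripper's body (76 mm by 85 mm) begins 54 mm behind the grasp point. The pads swing forward as they close: fully open they stand 13 mm farther back than shut.
Start: joints at [1.103, 0.351, 1.652, -0, 1.139, -0.085], TCP at [0.205, 0.51, 0.242] pointing down, gripper open.
Joint ranges: [-2.75, 2.75], [-0.79, 2.1], [0.01, 2.65], [-1.57, 4.71], [0.07, 3.14], [-2.87, 2.87]. Speed limits (rad/s): [2.22, 2.22, 2.79, 3.14, 3.14, 3.14].

INTERFACE

Orientations are given as a unit quaternion [w, x, y, z].
In Python, from rig import r gives the robot as it stands.
- The arm moves only by the shell command python3 -m creep 'ROWS' [FORCE]. ROWS is JSON, a list of rows, each a list of 7 numbers: the turn, a rotation vector about the tool's x, y, z in degrees, then the shift along the tool's x, y, z in m, then the opening in per cent of the stroke, from 0 (shut) to 100 (fully open). A call has 1 to 8 rows; each row is the pose to reach, as a shift and turn from the pose measured when the call began, along the tool's axes at that moment; what a row does not reach only later rows make up. A row lasts 1/10 s, in which the tool goes at most 50 mm and 8.59 degrees, less where a joint would pass 70% of its speed; a pose out of reach is approached as far as the arm can. A call with a gripper value outside its range is refused whole. The fingers move at their own pace and stop on an object; FORCE is the grip in N (left out, the last holds). Time passes only in rows, so rows that repeat a pose let the fingers close. It gives the time, the measured TCP pose, the force and the opening at its end, in the units of the state.
- r.state(): the state, without advancing time (a new reading comes with each control period).
- r.camera(name): name is "scene" or "top" or "wrist"; returns (picture, depth): 384x512x3 uint8, red, green, blue; 384x512 float32, m along the optical axis (not along the pixel's ray), 0 where there is no reading.
- r.camera_info(name): a dict with "fov_y" (degrees; the focal length in pixels is half the picture's height over the tangent of half this angle, whatever the lens; pixels are square), "cx", "cy" (the principal point, pixels), "R" (3x3) and "t" (3): a world point X has camera coordinates R X + t; the wrist camera has in their place "T_tool_cam" (4x4, takes a point from camera to tool coordinates, whose origin is the TCP and whose axes are the flange's). Camera axes: x right, y down, z forward; pixel columns grow to the right and rows downward; lengths in m; the calibration is good to about 2 mm. A picture is of the moment at which its call begins: read the wrist's pose just before it. camera_info takes no time and is no camera call.
- r.close_job(): hands the job in, once; it reports no verdict.
The state is a dict: "time_s": time; "q": joint angles; "qd": joint speeds; "joint_efforts": joint torques, N m; "tcp_pos": TCP position; "orientation": TCP orientation; "force": force on the tool from outside, world axes, zero at the start; "torque": the same for the moment, N m; "width": finger opening in m.
Only numpy, scipy, OpenCV 4.12 (cv2) and the standard library are available. Lean on these libraries where they do the work, as an engineer would, in place of code of your own. Each camera call takes 0.05 s, during which the arm holds its last target.

TASK

Put the two loose tall brass tins into the two empty pockets of the top tray, one in each, standing fully down, and let go of them. Then take the top tray by its upright corner lug and peel it off the sticky stack: raise the lug corner first, while the opposite corner still rests on the stack, then lift it free with its three tins. Finish while still holding the tray by the lug, still and roughly level, about 10 cm above where it sat, and leave the other things on the bench where they are.

Things in the scene. Friction and masses are not known exactly. Their poses are not given: they have to be found in the camera images.
- tin_a_mid (a point): First loose tin: a closed plain brass-coloured tin, upright cylinder 36 mm in diameter, 52 mm tall, about 35 g; this point is its centre, 26 mm above its underside; z along its axis. It stands on the bench.
- tin_b_mid (a point): Second loose tin, the same as the first: a closed plain brass-coloured tin, upright cylinder 36 mm in diameter, 52 mm tall, about 35 g; this point is its centre, 26 mm above its underside; z along its axis. It stands on the bench.
- tin_c_mid (a point): Third tin, the same: a closed plain brass-coloured tin, upright cylinder 36 mm in diameter, 52 mm tall, about 35 g; this point is its centre, 26 mm above its underside; z along its axis. It already stands in the pocket opposite the lug and stays there.
- tray: Top tray: grey plastic, square, 154 mm side, about 100 g empty. Origin: middle of its underside. z up; x points from the middle to the CORNER with the lug, so the square's corners lie on +x, -x, +y, -y, 104 to 109 mm from the middle. Its flat top face lies 20 mm above the origin, 48 mm above the bench. Its three pockets are centred 51 mm from the middle, towards -y, +y (empty) and -x (filled).
- tray_lug (a point): Centre of the tray's grip lug, an upright grey plate across the +x corner, 74 mm from the middle: 10 mm thick along tray x, 36 mm wide along tray y, rising 37 mm from the top face; this point is 19 mm above the top face. Pinch it across its 10 mm thickness (fingers closing along tray x), from above; free space on both sides. Same axes as the tray.
- tray_lug_corner (a point): The tip of the tray's corner by the lug, on the top face, 104 mm from the middle along +x. Same axes as the tray.
- tray_far_corner (a point): The tip of the tray's opposite corner, on the top face, 104 mm from the middle along -x; the edge to peel about. Same axes as the tray.
- tray_mid (a point): Middle of the tray's top face. Same axes as the tray. The tray rests loosely on the stack's rim, but the stack clings to the middle of each of its four sides with up to about 6 N of drag, letting go once that side is some 8 to 12 mm up (with a small jump): turning the tray up about its far corner takes about 12 N at the lug, pulling it straight up about 20 N.
- tray_seat1 (a point): Where the centre of a tin is when it stands on the floor of the empty pocket on the tray's -y side: 8.5 mm above the tray's top face. Each pocket is 41 mm square (sides at 45 degrees to the tray's x), 17.5 mm deep; a seated tin stands 34.5 mm out of the top face. Same axes as the tray.
- tray_seat2 (a point): The same for the empty pocket on the tray's +y side.
- tray_seat3 (a point): The same for the pocket on the tray's -x side, which holds the third tin.
- stack: The stack of nested trays below the top one, on a wooden base screwed to the bench: fixed, 45 mm tall, same outline as the top tray (base 166 mm square). Origin: middle of its underside on the bench; same axes as the tray at the start, whose origin lies 28 mm above it.
- pot: Bystander: a wide low closed aluminium pot, 68 mm in diameter, 44 mm tall, on the bench; origin at the centre of its underside. Leave it.
- brush: Bystander: a paint brush lying on the bench beyond the stack, about 200 mm long; its long axis is x, its handle towards -x. Leave it.
- scissors: Bystander: scissors with orange grips lying on the bench, about 140 mm long, 10 mm high, long axis x. Leave them.
Mind the look-alikes: they are no part of the job. What is shaped like the part that bears tin_a_mid but blue or orange is not meant.

How it is judged:
On the way, in this order (a step that is already met when the one before it is completed fails the run):
1. both loose tins stand in the two empty pockets, one in each, released, the tray still on the stack (((distance between tin_a_mid and tray_seat1 below 0.009 m and distance between tin_b_mid and tray_seat2 below 0.009 m) or (distance between tin_a_mid and tray_seat2 below 0.009 m and distance between tin_b_mid and tray_seat1 below 0.009 m)) and contact force between the fingers and tin_a below 0.05 N and contact force between the fingers and tin_b below 0.05 N and z of tray_lug_corner in the frame of stack below 0.055 m), for 0.2 s.
2. the lug corner is raised at least 12 mm while the opposite corner is still within 7 mm of its seat (z of tray_lug_corner in the frame of stack above 0.06 m and z of tray_far_corner in the frame of stack below 0.055 m), for 0.05 s.
At the end, for the whole second after the job is handed in: The tray is held in the fingers (over 1 N), its middle at least 70 mm above where it sat, not touching the stack, tilted less than 0.3 rad (17 degrees), moving slower than 3 cm/s, and each of its three pockets holds its tin, centre within 9 mm of the seated place (((distance between tin_a_mid and tray_seat1 below 0.009 m and distance between tin_b_mid and tray_seat2 below 0.009 m) or (distance between tin_a_mid and tray_seat2 below 0.009 m and distance between tin_b_mid and tray_seat1 below 0.009 m)) and distance between tin_c_mid and tray_seat3 below 0.009 m and z of tray_mid in the frame of stack above 0.118 m and angle between tray_mid's own z axis and vertical below 0.3 rad and contact force between the fingers and tray above 1 N and contact force between tray and stack below 0.05 N and linear speed of tray below 0.03 m/s); the arm keeps its last pose, push and grip.
It fails at once if a bystander (pot, brush, scissors) is moved more than 3 cm (distance of any of pot, brush, scissors from where it was at the start of the episode above 0.03 m).
It also fails if it takes over 72 s, if anything falls off the work surface, if the arm or the gripper's body presses on something with over 40 N, if the wrist force passes 120 N, or if a joint passes its speed limit or range.

## Working session

There is one attempt and no reset: what is moved stays moved. The work goes in short steps, Python scripts to look and compute and a shell command to move; the robot and the scene stay as the last step left them, time stands still between calls to the robot, and variables do not carry over. Pictures are saved under pics/ and viewed, and the job is handed in when it is done.

```bash
mkdir -p pics; ls
cat > h.py <<'E'
import numpy as np, cv2
from rig import r
def save(n,im): cv2.imwrite(f'pics/{n}.png',im[:,:,::-1])
def K(n):
    i=r.camera_info(n); f=192/np.tan(np.radians(i['fov_y'])/2); return f,i
def cast(n,u,v,z):
    f,i=K(n); R=np.array(i['R']);t=np.array(i['t'])
    c=-R.T@t; d=R.T@np.array([(u-i['cx'])/f,(v-i['cy'])/f,1]); s=(z-c[2])/d[2]; return c+s*d
def cloud(n,dep):
    f,i=K(n); R=np.array(i['R']);t=np.array(i['t'])
    v,u=np.mgrid[:384,:512]; P=np.stack([(u-i['cx'])/f*dep,(v-i['cy'])/f*dep,dep],-1)
    return (P-t)@R
def proj(n,X):
    f,i=K(n); c=np.array(i['R'])@X+np.array(i['t']); return f*c[:2]/c[2]+[i['cx'],i['cy']]
E
python3 - <<'E'
from h import *
for n in('scene','top','wrist'):
    im,d=r.camera(n); save(n+'0',im); np.save(n+'0.npy',d); i=r.camera_info(n); print(n,{k:np.round(v,3).tolist() if not isinstance(v,str) else v for k,v in i.items()})
print(r.state())
E
```

```text
pics
scene {'fov_y': 57.797, 'cx': 251.704, 'cy': 186.621, 'R': [[-0.872, 0.49, 0.009], [0.325, 0.591, -0.739], [-0.367, -0.641, -0.674]], 't': [0.533, -0.136, 1.218]}
top {'fov_y': 56.848, 'cx': 251.66, 'cy': 195.284, 'R': [[-0.016, -1.0, 0.018], [-0.989, 0.013, -0.148], [0.148, -0.02, -0.989]], 't': [0.035, 0.625, 0.763]}
wrist {'fov_y': 71.695, 'cx': 254.918, 'cy': 189.854, 'T_tool_cam': [[-0.0, -0.957, -0.291, 0.074], [1.0, -0.0, 0.0, -0.0], [-0.0, -0.291, 0.957, -0.131], [0.0, 0.0, 0.0, 1.0]]}
{'time_s': 0.15, 'q': array([ 1.10342389e+00,  3.51109525e-01,  1.65224087e+00,  9.30888214e-06,
        1.13909051e+00, -8.46309344e-02]), 'qd': array([-0.00308174, -0.00048003, -0.00249366,  0.00030928, -0.00070537,
       -0.0012084 ]), 'joint_efforts': array([ 4.42360315e-04, -5.06254971e+01, -2.91495734e+01, -1.68837082e-04,
        3.35989811e-03, -3.18417540e-05]), 'tcp_pos': array([0.20529337, 0.51000535, 0.24189747]), 'orientation': array([-1.19645294e-04,  1.90206698e-01,  9.81743975e-01, -4.06921263e-04]), 'force': array([-0.50560631, -1.27531441,  0.47339355]), 'torque': array([ 0.0036287 ,  0.00600125, -0.04643172]), 'width': 0.08544777696071075}
```

View pics/scene0.png

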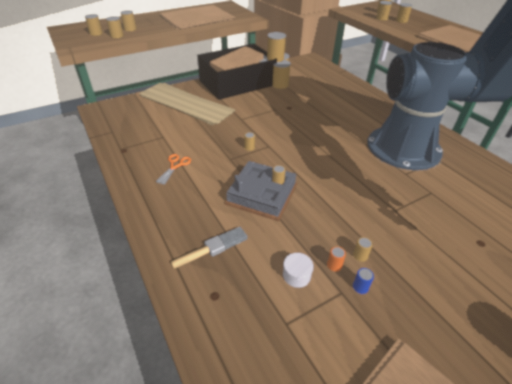

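View pics/top0.png

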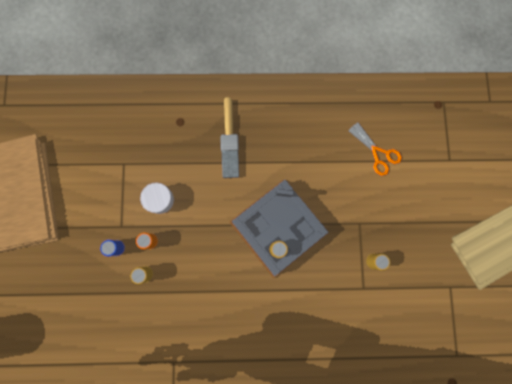

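View pics/wrist0.png

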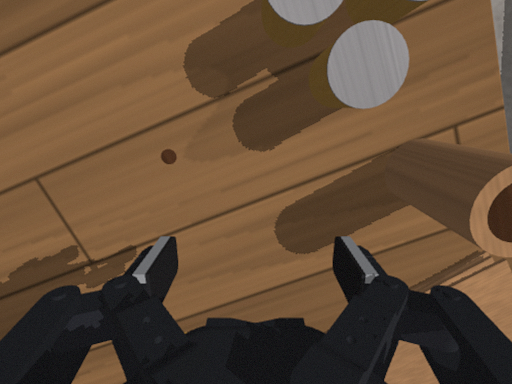

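Top view: brass tins at (139,276) and (381,262), tin in the tray at (279,250), lug at about (286,188). The orange (145,241) and blue (112,248) tins are the look-alikes. Next I measure them.

Run:
```python
from h import *
for n in('top','scene'):
    d=np.load(n+'0.npy'); P=cloud(n,d); np.save('P'+n,P)
    im=cv2.imread(f'pics/{n}0.png')
    ok=(d>0)&(P[...,2]>0.012)&(P[...,0]>0.2)&(P[...,0]<0.9)&(abs(P[...,1])<0.75)&(P[...,2]<0.2)
    nn,l,s,c=cv2.connectedComponentsWithStats(ok.astype(np.uint8))
    for k in range(1,nn):
        if s[k,4]<30: continue
        q=P[l==k]; zt=np.percentile(q[:,2],95); tq=q[q[:,2]>zt-0.006]
        print(n,s[k].tolist(),'ztop',zt.round(4),'top c',((tq.min(0)+tq.max(0))/2).round(4),'ext',np.ptp(tq,axis=0).round(3),'bgr',im[l==k].mean(0).round())
P=np.load('Ptop.npy'); d=np.load('top0.npy')
im=cv2.imread('pics/top0.png')
cv2.imwrite('pics/topc.png',cv2.resize(im[165:290,215:345],None,fx=6,fy=6,interpolation=cv2.INTER_NEAREST)[:600,:800])
z=P[165:290,215:345,2]; cv2.imwrite('pics/topz.png',cv2.resize(np.clip(z*2500,0,255).astype(np.uint8),None,fx=5,fy=5,interpolation=cv2.INTER_NEAREST)[:600,:800])
```

```text
top [220, 98, 19, 80, 973] ztop 0.021 top c [0.7737 0.0784 0.0194] ext [0.197 0.043 0.009] bgr [121. 137. 142.]
top [0, 134, 57, 117, 5133] ztop 0.0269 top c [0.6412 0.5489 0.0256] ext [0.259 0.138 0.009] bgr [ 83. 127. 166.]
top [231, 179, 97, 97, 4749] ztop 0.0816 top c [ 0.5601 -0.036   0.0818] ext [0.147 0.051 0.012] bgr [106. 102. 100.]
top [140, 183, 33, 31, 753] ztop 0.046 top c [0.6242 0.2463 0.0445] ext [0.067 0.068 0.009] bgr [200. 193. 194.]
top [452, 206, 60, 80, 2812] ztop 0.0173 top c [ 0.505  -0.5193  0.0158] ext [0.183 0.151 0.008] bgr [109. 158. 178.]
top [136, 233, 20, 16, 269] ztop 0.054 top c [0.5271 0.267  0.0518] ext [0.033 0.034 0.007] bgr [ 94. 119. 154.]
top [100, 240, 23, 17, 303] ztop 0.0543 top c [0.5119 0.3443 0.0522] ext [0.035 0.035 0.008] bgr [138. 108.  99.]
top [368, 254, 22, 17, 298] ztop 0.0541 top c [ 0.4715 -0.2589  0.0522] ext [0.035 0.035 0.008] bgr [ 97. 133. 150.]
top [130, 267, 21, 18, 288] ztop 0.0546 top c [0.4525 0.2769 0.052 ] ext [0.034 0.035 0.007] bgr [104. 129. 142.]
scene [203, 50, 63, 48, 2070] ztop 0.1212 top c [ 0.3147 -0.6816  0
[... 403 characters left out ...]
0.]
scene [171, 227, 76, 40, 808] ztop 0.0216 top c [0.7785 0.0761 0.0201] ext [0.199 0.045 0.009] bgr [144. 157. 165.]
scene [354, 237, 18, 22, 293] ztop 0.0544 top c [0.4549 0.2747 0.0524] ext [0.038 0.036 0.008] bgr [104. 133. 153.]
scene [328, 247, 18, 22, 302] ztop 0.0544 top c [0.5302 0.2653 0.0519] ext [0.036 0.034 0.007] bgr [ 94. 121. 172.]
scene [283, 253, 30, 32, 768] ztop 0.0462 top c [0.6279 0.2445 0.0443] ext [0.067 0.067 0.008] bgr [202. 195. 200.]
scene [354, 268, 20, 23, 345] ztop 0.0543 top c [0.5149 0.3422 0.0525] ext [0.037 0.034 0.008] bgr [145. 105.  97.]
scene [363, 338, 91, 46, 2105] ztop 0.0272 top c [0.587  0.5298 0.0252] ext [0.142 0.108 0.008] bgr [100. 128. 160.]
```

View pics/topz.png

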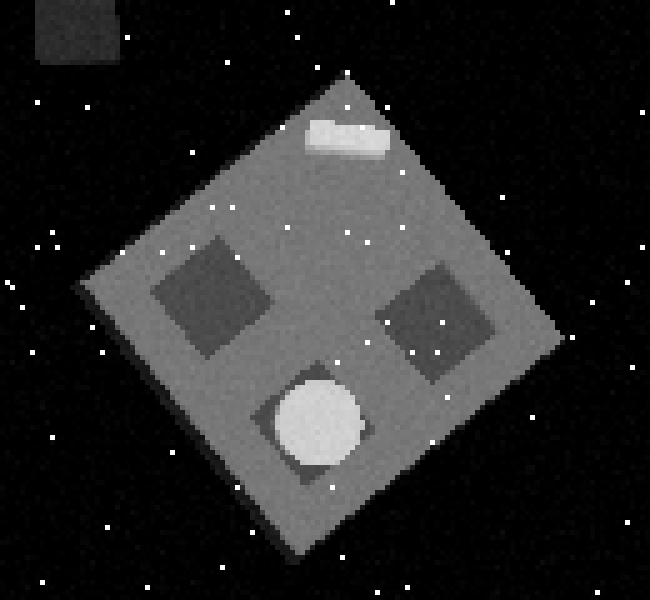

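View pics/topc.png

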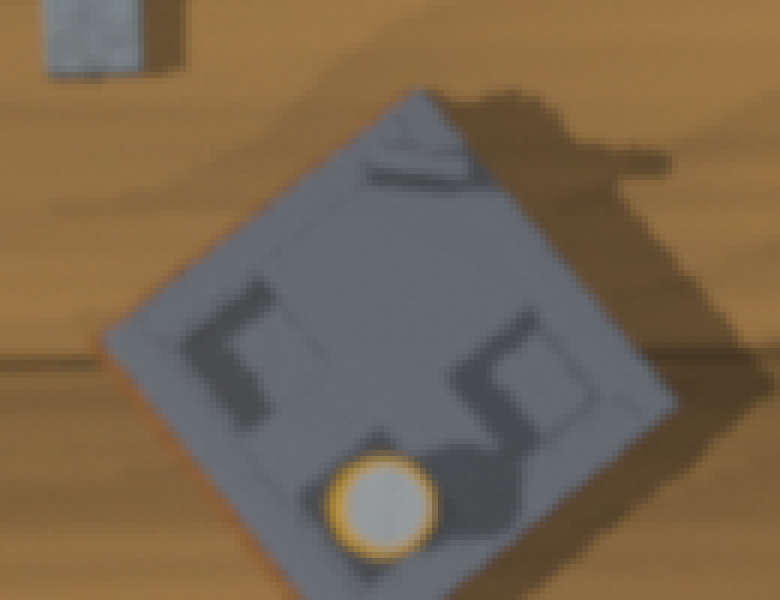

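The crops show the tray with its lug at the top and empty pockets left and right. The two cameras differ by about 3 mm, so I'll fit both, average them, and refine with the wrist camera.

```bash
cat >> h.py <<'E'
def trayfit(P,c0=(0.555,-0.03),zf=0.048):
    m=(np.hypot(P[...,0]-c0[0],P[...,1]-c0[1])<0.14)
    f=P[m&(abs(P[...,2]-zf)<0.006)]
    b=cv2.minAreaRect((f[:,:2]*1000).astype(np.float32))
    lug=P[m&(P[...,2]>zf+0.027)]
    return b,lug,f
E
python3 - <<'E'
from h import *
for n in('top','scene'):
    P=np.load(f'P{n}.npy'); b,lug,f=trayfit(P); print(n,'rect',np.round(b[0],1),np.round(b[1],1),round(b[2],2),'zface',np.median(f[:,2]).round(4), 'box',np.round(cv2.boxPoints(b)).tolist())
    # tin c: top z>0.078 toward small x; lug larger x
    t=lug[(lug[:,0]<0.53)]; t=t[abs(t[:,2]-0.0825)<0.005]
    (c,rad)=cv2.minEnclosingCircle((t[:,:2]*1000).astype(np.float32)); print(' tin c',np.round(c,1),round(rad,1))
    g=lug[lug[:,0]>0.58]; bb=cv2.minAreaRect((g[:,:2]*1000).astype(np.float32)); print(' lug',np.round(bb[0],1),np.round(bb[1],1),round(bb[2],1),g[:,2].max().round(4))
    for c0 in((0.454,0.276),(0.474,-0.26)):
        m=(np.hypot(P[...,0]-c0[0],P[...,1]-c0[1])<0.03)&(abs(P[...,2]-0.052)<0.005)
        c,rad=cv2.minEnclosingCircle((P[m][:,:2]*1000).astype(np.float32)); print(' tin',np.round(c,1),round(rad,1))
E
```

```text
top rect [553.7 -35.4] [154.  155.2] 37.61 zface 0.0479 box [[445.0, -21.0], [540.0, -144.0], [662.0, -50.0], [567.0, 73.0]]
 tin c [503.4 -28.7] 18.3
 lug [627.2 -45. ] [34.1 10.5] 81.0 0.0877
 tin [451.4 276.6] 18.3
 tin [ 471.6 -258.5] 18.1
scene rect [557.7 -36.9] [157.  155.3] 37.47 zface 0.0488 box [[448.0, -23.0], [543.0, -146.0], [667.0, -51.0], [573.0, 72.0]]
 tin c [506.9 -31. ] 18.5
 lug [631.5 -46.3] [33.6  9.6] 84.5 0.0873
 tin [454.9 275.5] 19.5
 tin [ 475.5 -262. ] 19.5
```

```bash
cat >> h.py <<'E'
from scipy.spatial.transform import Rotation as Ro
def pose():
    s=r.state(); w=s['orientation']; return np.array(s['tcp_pos']),Ro.from_quat(np.r_[w[1:],w[0]]),s
def go(p,az,tilt=0):
    # tool z down, tool y azimuth az(deg); tilt: extra rotation about tool x (deg)
    p0,R0,s=pose(); a=np.radians(az); y=np.array([np.cos(a),np.sin(a),0]); z=np.array([0,0,-1.]); x=np.cross(y,z)
    Rt=Ro.from_matrix(np.stack([x,y,z],1))*Ro.from_rotvec([np.radians(tilt),0,0])
    print('turn',np.degrees((R0.inv()*Rt).as_rotvec()).round(2),'shift',R0.inv().apply(np.array(p)-p0).round(4),'dist',np.linalg.norm(np.array(p)-p0).round(3),'t',s['time_s'])
def wcloud(dep,pos,R):
    f,i=K('wrist'); v,u=np.mgrid[:384,:512]; P=np.stack([(u-i['cx'])/f*dep,(v-i['cy'])/f*dep,dep],-1)
    T=np.array(i['T_tool_cam']); Q=P@T[:3,:3].T+T[:3,3]; return Q, (Q.reshape(-1,3)@R.as_matrix().T+pos).reshape(Q.shape)
def look(name):
    p,R,s=pose(); im,d=r.camera('wrist'); save(name,im); Q,W=wcloud(d,p,R); W[d==0]=np.nan; return im,d,Q,W,p,R
def circ(W,c0,zt,rad=0.035,tol=0.005):
    m=(np.hypot(W[...,0]-c0[0],W[...,1]-c0[1])<rad)&(abs(W[...,2]-zt)<tol)
    m=cv2.morphologyEx(m.astype(np.uint8),cv2.MORPH_OPEN,np.ones((3,3),np.uint8))>0
    q=W[m]; c,rr=cv2.minEnclosingCircle((q[:,:2]*1000).astype(np.float32)); return np.round(c,1),round(rr,1),np.median(q[:,2]).round(4),q[:,:2].mean(0).round(4)
E
python3 -c "
from h import *
go([0.453,0.276,0.16],82.5)"
```

```text
turn [-5.000e-02 -1.000e-02 -1.443e+01] shift [-0.3172 -0.1245  0.082 ] dist 0.35 t 0.15
```

```bash
python3 -m creep '[[0,0,-14.4,-0.317,-0.1245,0.082,75],[0,0,-14.4,-0.317,-0.1245,0.082,75],[0,0,-14.4,-0.317,-0.1245,0.082,75],[0,0,-14.4,-0.317,-0.1245,0.082,75],[0,0,-14.4,-0.317,-0.1245,0.082,75],[0,0,-14.4,-0.317,-0.1245,0.082,75],[0,0,-14.4,-0.317,-0.1245,0.082,75],[0,0,-14.4,-0.317,-0.1245,0.082,75]]' 30
python3 - <<'E'
from h import *
im,d,Q,W,p,R=look('w1')
print(p,r.state()['qd'].round(3)); print(circ(W,(0.453,0.276),0.052))
go([0.453,0.276,0.16],82.5)
E
```

```text
time_s: 0.95
tcp_pos: [0.4552, 0.2725, 0.1585]
orientation: [-0.001, 0.068, 0.998, -0.001]
force: [-0.7, -0.0, 0.1]
width: 0.0643
[0.45524436 0.27250557 0.15852419] [ 0.07  -0.027  0.009  0.012  0.012  0.041]
(array([451.6, 276. ]), 18.1, np.float64(0.0517), array([0.4507, 0.2761]))
turn [-0.1  -0.08 -0.25] shift [ 0.0015  0.002  -0.001 ] dist 0.003 t 1.0
```

View pics/w1.png

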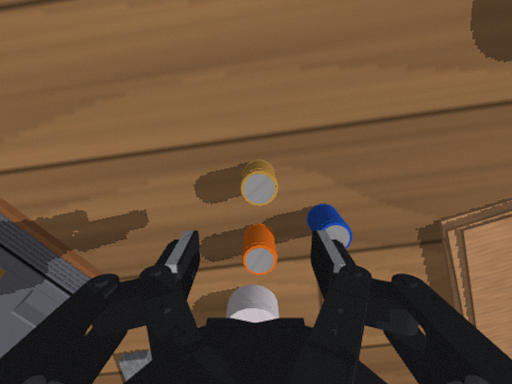

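Wrist view: brass tin A's top is at (258,188), with orange below it at (259,255) and blue at (335,228). The wrist puts tin A at (0.4516, 0.276), in agreement with the top camera.

```bash
python3 -c "
from h import *
im,d,Q,W,p,R=look('w1b')
print(p,circ(W,(0.453,0.276),0.052))
go([0.4516,0.276,0.037],82.5)"
```

```text
[0.45421899 0.27380797 0.1589698 ] (array([451.6, 276. ]), 18.2, np.float64(0.0517), array([0.4506, 0.2761]))
turn [-0.08 -0.07 -0.17] shift [0.0015 0.0008 0.1225] dist 0.122 t 1.05
```

```bash
python3 -m creep '[[0,0,0,0.0015,0.0008,0.02,75],[0,0,0,0.0015,0.0008,0.055,75],[0,0,0,0.0015,0.0008,0.09,75],[0,0,0,0.0015,0.0008,0.115,75],[0,0,0,0.0015,0.0008,0.122,75],[0,0,0,0.0015,0.0008,0.122,75],[0,0,0,0.0015,0.0008,0.122,75],[0,0,0,0.0015,0.0008,0.122,75]]' 30
python3 - <<'E'
from h import *
im,d,Q,W,p,R=look('w2')
print(p); go([0.4516,0.276,0.037],82.5); print(r.state()['force'])
E
```

```text
time_s: 1.85
tcp_pos: [0.4522, 0.2766, 0.0389]
orientation: [0.0, 0.067, 0.998, -0.0]
force: [0.1, 0.3, -0.3]
width: 0.064
[0.452211   0.2765854  0.03887926]
turn [-0.01  0.02 -0.16] shift [ 0.0005 -0.0005  0.0017] dist 0.002 t 1.9
[-0.02293676 -0.23464249  0.51872084]
```

View pics/w2.png

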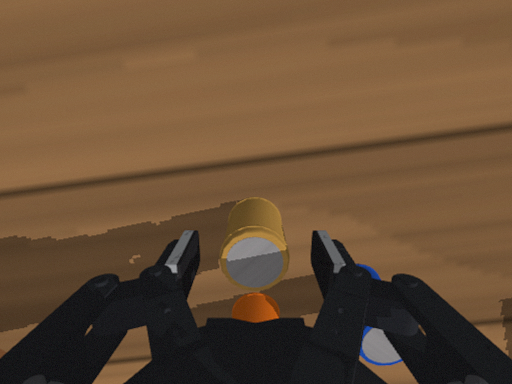

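Tin A sits centred between the pads at (255,255), so I close and lift.

```bash
python3 -m creep '[[0,0,0,0.0005,0,0.0015,20],[0,0,0,0.0005,0,0.0015,20],[0,0,0,0.0005,0,0.0015,20],[0,0,0,0.0005,0,0.0015,20],[0,0,0,0.0005,0,0.0015,20],[0,0,0,0.0005,0,-0.03,20],[0,0,0,0.0005,0,-0.07,20],[0,0,0,0.0005,0,-0.12,20]]' 30
python3 - <<'E'
from h import *
c=np.array([0.5555,-0.036]); e=np.radians(-7.5); s2=c+51e-3*np.array([-np.sin(e),np.cos(e)]); print(s2)
go([s2[0],s2[1],0.17],82.5)
E
```

```text
time_s: 2.7
tcp_pos: [0.4507, 0.276, 0.1591]
orientation: [-0.001, 0.067, 0.998, -0.001]
force: [1.4, 0.3, -0.6]
width: 0.0346
[0.56215684 0.01456369]
turn [-0.1  -0.12 -0.17] shift [-0.1453 -0.2443 -0.0107] dist 0.284 t 2.7
```

```bash
python3 -m creep '[[0,0,0,-0.145,-0.244,-0.011,20],[0,0,0,-0.145,-0.244,-0.011,20],[0,0,0,-0.145,-0.244,-0.011,20],[0,0,0,-0.145,-0.244,-0.011,20],[0,0,0,-0.145,-0.244,-0.011,20],[0,0,0,-0.145,-0.244,-0.011,20],[0,0,0,-0.145,-0.244,-0.011,20],[0,0,0,-0.145,-0.244,-0.011,20]]'
python3 - <<'E'
from h import *
im,d,Q,W,p,R=look('w3'); np.save('W3',W); np.save('Q3',Q)
print(p); b,lug,f=trayfit(W,(0.5555,-0.036)); print(b, np.median(f[:,2]))
z=W[...,2]; cv2.imwrite('pics/w3z.png',np.nan_to_num(np.clip(z*1500,0,255)).astype(np.uint8))
E
```

```text
time_s: 3.5
tcp_pos: [0.5618, 0.0145, 0.1701]
orientation: [-0.001, 0.068, 0.998, -0.001]
force: [-0.7, -0.0, -0.3]
width: 0.0345
[0.56176236 0.01446629 0.17012407]
((554.615966796875, -36.74249267578125), (154.30870056152344, 154.53823852539062), 37.60330581665039) 0.04741331953036089
```

View pics/w3.png

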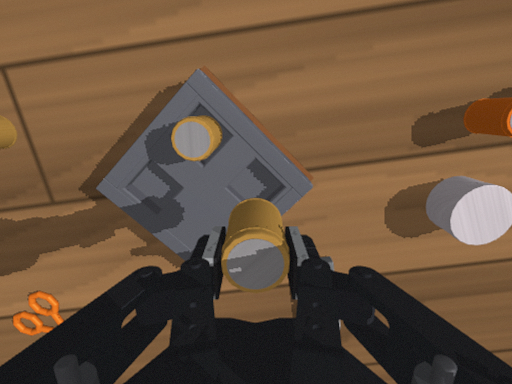

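View pics/w3z.png

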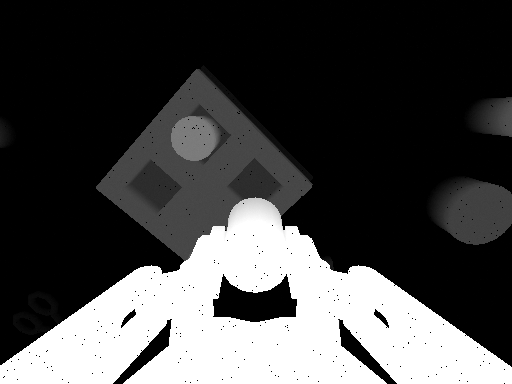

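```bash
cat >> h.py <<'E'
def holes(W,p,R,c0=(0.5555,-0.036),zf=0.0475):
    f,i=K('wrist'); T=np.array(i['T_tool_cam']); 
    m=(np.hypot(W[...,0]-c0[0],W[...,1]-c0[1])<0.09)&(W[...,2]<0.043)&(W[...,2]>0.024)
    m=cv2.morphologyEx(m.astype(np.uint8),cv2.MORPH_OPEN,np.ones((5,5),np.uint8))
    n,l,s,_=cv2.connectedComponentsWithStats(m)
    for k in range(1,n):
        if s[k,4]<300: continue
        v,u=np.nonzero(l==k); d=np.stack([(u-i['cx'])/f,(v-i['cy'])/f,np.ones(len(u))],-1)
        d=R.apply(d@T[:3,:3].T); o=R.apply(T[:3,3])+p; X=o+d*((zf-o[2])/d[:,2])[:,None]
        b=cv2.minAreaRect((X[:,:2]*1000).astype(np.float32)); print('hole px',s[k].tolist(),np.round(b[0],1),np.round(b[1],1),round(b[2],1))
E
python3 - <<'E'
from h import *
W=np.load('W3.npy');Q=np.load('Q3.npy'); p,R,s=pose(); p=np.array([0.56176,0.01447,0.17012]); print(pose()[0])
holes(W,p,R)
# tin in hand
m=np.zeros((384,512),bool); m[200:290,215:300]=1
q=Q[m]; q=q[(abs(q[:,0])<0.03)&(abs(q[:,1])<0.03)]
print(np.percentile(q[:,2],[1,5,20,50,80]).round(4))
t=q[abs(q[:,2]-np.percentile(q[:,2],10))<0.003]
c,rr=cv2.minEnclosingCircle((t[:,:2]*1000).astype(np.float32)); print(c,rr,t.min(0),t.max(0))
c=np.array([0.55462,-0.03674]); e=np.radians(-7.4); print('seat2 from rect',c+51e-3*np.array([-np.sin(e),np.cos(e)]),'seat1',c-51e-3*np.array([-np.sin(e),np.cos(e)]))
E
```

```text
[0.56152721 0.01524486 0.17012867]
hole px [128, 161, 50, 50, 1475] [547.5 -85.9] [40.3 39.8] 37.6
hole px [229, 160, 52, 39, 1264] [560.2  13.8] [39.8 39.8] 37.5
[-0.0289 -0.0257 -0.0145 -0.0135  0.0045]
(2.505485773086548, 1.1306254863739014) 22.430767059326172 [-0.01547151 -0.01934322 -0.01952097] [ 0.01734137  0.02174399 -0.01352436]
seat2 from rect [0.56118858 0.01383523] seat1 [ 0.54805142 -0.08731523]
```

Run:
```python
from h import *
Q=np.load('Q3.npy'); im=cv2.imread('pics/w3.png')
m=np.zeros((384,512),bool); m[200:300,215:300]=1
m&=(abs(Q[...,2]+0.014)<0.0025)&(abs(Q[...,1])<0.03)
q=Q[m]
for y in(-.012,-.006,0,.006,.012):
    s=q[abs(q[:,1]-y)<0.002]; print(y,s[:,0].min().round(4),s[:,0].max().round(4),'exp half',np.sqrt(.018**2-y*y).round(4))
```

```text
-0.012 -0.0142 0.0142 exp half 0.0134
-0.006 -0.017 0.0173 exp half 0.017
0 -0.0176 0.0177 exp half 0.018
0.006 -0.017 0.0172 exp half 0.017
0.012 -0.0143 0.0145 exp half 0.0134
```

```bash
python3 -c "
from h import *
go([0.5609,0.0139,0.092],82.5)"
```

```text
turn [-0.1  -0.15 -0.18] shift [ 0.0002 -0.0013  0.0781] dist 0.078 t 3.55
```

```bash
python3 -m creep '[[-0.1,-0.15,0,0.0002,-0.0013,0.03,20],[-0.1,-0.15,0,0.0002,-0.0013,0.06,20],[-0.1,-0.15,0,0.0002,-0.0013,0.078,20],[-0.1,-0.15,0,0.0002,-0.0013,0.078,20],[-0.1,-0.15,0,0.0002,-0.0013,0.078,20],[-0.1,-0.15,0,0.0002,-0.0013,0.078,20],[-0.1,-0.15,0,0.0002,-0.0013,0.078,20]]'
python3 - <<'E'
from h import *
im,d,Q,W,p,R=look('w4'); print(p); b,lug,f=trayfit(W,(0.5555,-0.036)); print(b)
holes(W,p,R)
go([0.5609,0.0139,0.0683],82.5)
E
```

```text
time_s: 4.25
tcp_pos: [0.5615, 0.0141, 0.0933]
orientation: [0.001, 0.067, 0.998, 0.0]
force: [-0.8, -0.3, -0.8]
width: 0.0349
[0.56148415 0.01413754 0.09331128]
((554.64404296875, -36.85813903808594), (154.35272216796875, 154.77816772460938), 37.520755767822266)
hole px [79, 181, 73, 68, 2713] [547.1 -85.1] [40.  38.5] 37.3
hole px [219, 180, 72, 42, 867] [559.7  14. ] [39.  39.7] 37.1
turn [ 0.01  0.09 -0.17] shift [ 0.0005 -0.0002  0.0248] dist 0.025 t 4.3
```

View pics/w4.png

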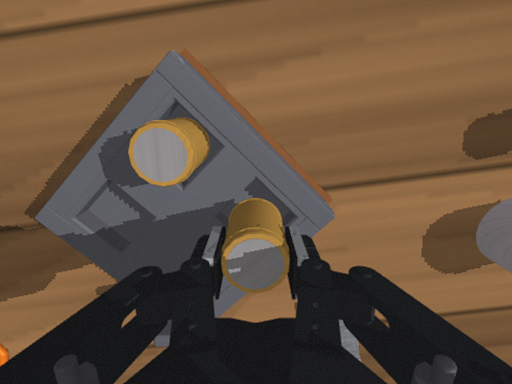

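The tin hangs over the right-hand pocket, whose far corner shows at about (265,190). Target is x = 0.5605, y = 0.0139. Lowering slowly.

```bash
python3 -m creep '[[0,0,0,0.0009,-0.0002,0.002,20],[0,0,0,0.0009,-0.0002,0.006,20],[0,0,0,0.0009,-0.0002,0.01,20],[0,0,0,0.0009,-0.0002,0.013,20],[0,0,0,0.0009,-0.0002,0.016,20],[0,0,0,0.0009,-0.0002,0.018,20]]'
python3 -c "
from h import *
go([0.5605,0.0139,0.0683],82.5)"
```

```text
time_s: 4.9
tcp_pos: [0.5603, 0.014, 0.0747]
orientation: [0.001, 0.067, 0.998, 0.0]
force: [0.3, -0.7, 0.0]
width: 0.0345
turn [ 0.01  0.06 -0.17] shift [-0.0002 -0.      0.0064] dist 0.006 t 4.9
```

The tin is 11 mm into the pocket with no force on it. Lower it the rest of the way, release, and rise.

```bash
python3 -m creep '[[0,0,0,0,0,0.003,20],[0,0,0,0,0,0.006,20],[0,0,0,0,0,0.006,20],[0,0,0,0,0,0.006,70],[0,0,0,0,0,0.006,70],[0,0,0,0,0,0.006,70],[0,0,0,0,0,-0.02,70],[0,0,0,0,0,-0.06,70]]'
python3 - <<'E'
from h import *
go([0.4735,-0.260,0.16],-7.5)
E
```

```text
time_s: 5.7
tcp_pos: [0.559, 0.014, 0.1336]
orientation: [-0.002, 0.067, 0.998, 0.0]
force: [-0.1, -0.2, 0.6]
width: 0.0593
turn [-0.16 -0.14 89.83] shift [ 0.0482 -0.283  -0.0261] dist 0.288 t 5.7
```

```bash
python3 -m creep '[[0,0,8,0,0,-0.03,75],[0,0,16,0.002,-0.03,-0.03,75],[0,0,24,0.006,-0.07,-0.03,75],[0,0,32,0.012,-0.11,-0.03,75],[0,0,40,0.02,-0.15,-0.03,75],[0,0,48,0.028,-0.19,-0.03,75],[0,0,56,0.036,-0.23,-0.03,75],[0,0,64,0.042,-0.26,-0.03,75]]'
python3 - <<'E'
from h import *
im,d=r.camera('top'); save('top1',im)
go([0.4735,-0.260,0.16],-7.5)
E
```

```text
time_s: 6.5
tcp_pos: [0.4818, -0.2401, 0.164]
orientation: [-0.001, 0.588, 0.809, -0.001]
force: [0.1, -0.2, 0.2]
width: 0.064
turn [-0.18  0.05 24.86] shift [-0.0139 -0.0122  0.0041] dist 0.019 t 6.55
```

View pics/top1.png

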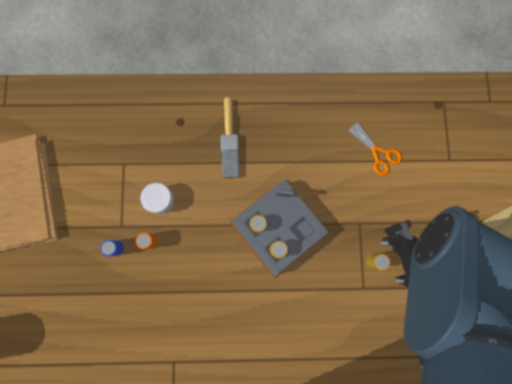

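Tin A now stands in the left pocket at (258,223), and nothing else has moved.

```bash
python3 -m creep '[[0,0,8.4,-0.007,-0.006,0.004,75],[0,0,16.7,-0.014,-0.012,0.004,75],[0,0,24.9,-0.014,-0.012,0.004,75],[0,0,24.9,-0.014,-0.012,0.004,75],[0,0,24.9,-0.014,-0.012,0.004,75],[0,0,24.9,-0.014,-0.012,0.004,75]]'
python3 - <<'E'
from h import *
im,d,Q,W,p,R=look('w5'); print(p,r.state()['q'].round(2)); c=circ(W,(0.4735,-0.26),0.052); print(c)
go([c[0][0]/1e3,c[0][1]/1e3,0.037],-7.5)
E
```

```text
time_s: 7.15
tcp_pos: [0.4738, -0.2598, 0.1601]
orientation: [-0.001, 0.751, 0.661, -0.002]
force: [0.1, 0.1, 1.2]
width: 0.0642
[ 0.47382607 -0.25976658  0.16008702] [-0.59  0.44  1.75 -0.    0.96 -0.46]
(array([ 472.7, -259.4]), 18.1, np.float64(0.0518), array([ 0.4726, -0.2585]))
turn [-0.17  0.09  0.14] shift [ 0.0004 -0.0008  0.1231] dist 0.123 t 7.2
```

View pics/w5.png

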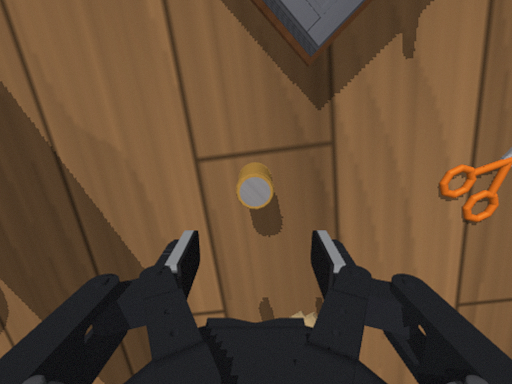

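Tin B's top is at (254,190), clear of everything. Descend, grip and lift.

```bash
python3 -m creep '[[0,0,0,0.0004,-0.0008,0.02,75],[0,0,0,0.0004,-0.0008,0.055,75],[0,0,0,0.0004,-0.0008,0.09,75],[0,0,0,0.0004,-0.0008,0.115,75],[0,0,0,0.0004,-0.0008,0.123,75],[0,0,0,0.0004,-0.0008,0.123,75],[0,0,0,0.0004,-0.0008,0.123,75],[0,0,0,0.0004,-0.0008,0.123,75]]' 30
python3 - <<'E'
from h import *
im,d,Q,W,p,R=look('w6'); go([0.4727,-0.2594,0.037],-7.5)
E
```

```text
time_s: 8.0
tcp_pos: [0.4734, -0.2599, 0.0385]
orientation: [0.001, 0.751, 0.66, -0.001]
force: [-0.2, 0.6, 0.3]
width: 0.0641
turn [-0.06  0.14  0.16] shift [ 0.0003 -0.0007  0.0013] dist 0.002 t 8.05
```

View pics/w6.png

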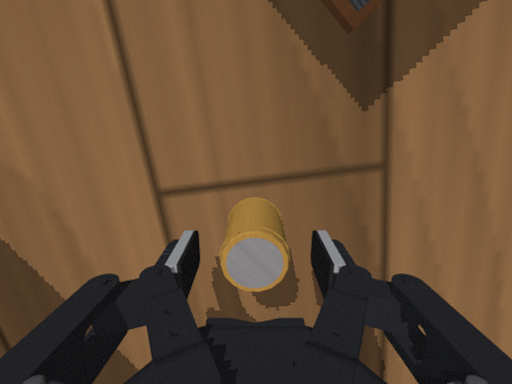

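The tin is centred between the pads at (255,262).

```bash
python3 -m creep '[[0,0,0,0.0003,-0.0005,0.0013,20],[0,0,0,0.0003,-0.0005,0.0013,20],[0,0,0,0.0003,-0.0005,0.0013,20],[0,0,0,0.0003,-0.0005,0.0013,20],[0,0,0,0.0003,-0.0005,0.0013,20],[0,0,0,0.0003,-0.0005,-0.03,20],[0,0,0,0.0003,-0.0005,-0.07,20],[0,0,0,0.0003,-0.0005,-0.12,20]]' 30
python3 - <<'E'
from h import *
go([0.5477,-0.0866,0.17],-7.5)
E
```

```text
time_s: 8.85
tcp_pos: [0.4722, -0.2586, 0.1587]
orientation: [-0.001, 0.751, 0.66, -0.002]
force: [1.5, -0.9, -0.5]
width: 0.0341
turn [-0.21  0.07  0.16] shift [ 0.1803  0.0529 -0.0117] dist 0.188 t 8.85
```

```bash
python3 -m creep '[[0,0,0,0.1,0.029,-0.012,20],[0,0,0,0.1803,0.0529,-0.012,20],[0,0,0,0.1803,0.0529,-0.012,20],[0,0,0,0.1803,0.0529,-0.012,20],[0,0,0,0.1803,0.0529,-0.012,20],[0,0,0,0.1803,0.0529,-0.012,20],[0,0,0,0.1803,0.0529,-0.012,20]]'
cat >> h.py <<'E'
def inhand(Q):
    m=np.zeros((384,512),bool); m[190:310,205:305]=1
    m&=(abs(Q[...,2]+0.014)<0.0025)&(abs(Q[...,1])<0.03); q=Q[m]; print('tin z',np.median(q[:,2]).round(4),end=' ')
    for y in(-.006,0,.006):
        s=q[abs(q[:,1]-y)<0.002]; print(y,s[:,0].min().round(4),s[:,0].max().round(4),end='; ')
    print()
E
python3 - <<'E'
from h import *
im,d,Q,W,p,R=look('w7'); print(p); b,lug,f=trayfit(W,(0.5555,-0.036)); print(b)
holes(W,p,R); inhand(Q); print(circ(W,(0.5605,0.0139),0.0825,0.03,0.004))
go([0.5477,-0.0866,0.092],-7.5)
E
```

```text
time_s: 9.55
tcp_pos: [0.5473, -0.0873, 0.1702]
orientation: [-0.001, 0.751, 0.66, -0.002]
force: [0.1, 0.2, -0.1]
width: 0.0346
[ 0.54732726 -0.08732632  0.17021034]
((554.476318359375, -35.64616394042969), (154.36354064941406, 154.33192443847656), 37.56096649169922)
hole px [230, 159, 53, 40, 1342] [548.  -85.5] [39.6 39.7] 37.9
tin z -0.0141 -0.006 -0.0168 0.0171; 0 -0.0179 0.0179; 0.006 -0.0164 0.0166; 
(array([560.4,  14.2]), 18.0, np.float64(0.0823), array([0.5606, 0.0143]))
turn [-0.23  0.07  0.09] shift [0.0011 0.0006 0.0782] dist 0.078 t 9.6
```

View pics/w7.png

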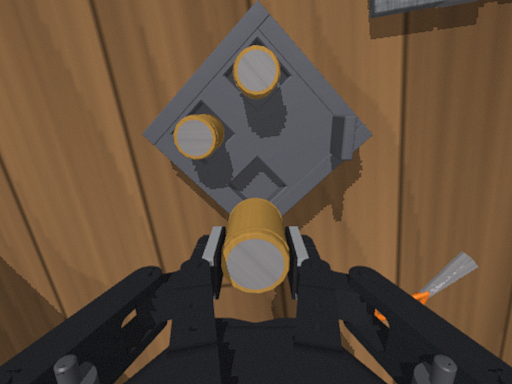

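The empty pocket is visible at (257,180) ahead of the held tin, and tin A stands at seat 2 with its top at z 0.0823, which is seated. Target is (0.5479, -0.0858).

```bash
python3 -m creep '[[-0.2,0,0,0.0019,0.0007,0.03,20],[-0.2,0,0,0.0019,0.0007,0.06,20],[-0.2,0,0,0.0019,0.0007,0.078,20],[-0.2,0,0,0.0019,0.0007,0.078,20],[-0.2,0,0,0.0019,0.0007,0.078,20],[-0.2,0,0,0.0019,0.0007,0.078,20]]'
python3 - <<'E'
from h import *
im,d,Q,W,p,R=look('w8'); print(p); b,lug,f=trayfit(W,(0.5555,-0.036)); print(b)
holes(W,p,R); inhand(Q)
go([0.5479,-0.0858,0.0684],-7.5)
E
```

```text
time_s: 10.2
tcp_pos: [0.5485, -0.0864, 0.0935]
orientation: [0.001, 0.752, 0.66, -0.0]
force: [-0.3, -0.7, 0.2]
width: 0.0344
[ 0.54850224 -0.0864362   0.09347624]
((554.8453369140625, -36.10992431640625), (154.7158966064453, 154.69393920898438), 37.351409912109375)
hole px [241, 90, 31, 19, 318] [559.7  -7.4] [10.  19.2] 88.7
hole px [219, 180, 72, 42, 805] [548.1 -84.9] [39.5 39.2] 37.7
tin z -0.0141 -0.006 -0.0169 0.0171; 0 -0.0182 0.0178; 0.006 -0.0169 0.0166; 
turn [0.09 0.09 0.06] shift [ 0.0005 -0.0007  0.0251] dist 0.025 t 10.25
```

```bash
python3 -m creep '[[0,0,0,0.0006,-0.0007,0.002,20],[0,0,0,0.0006,-0.0007,0.006,20],[0,0,0,0.0006,-0.0007,0.01,20],[0,0,0,0.0006,-0.0007,0.013,20],[0,0,0,0.0006,-0.0007,0.016,20],[0,0,0,0.0006,-0.0007,0.018,20]]'
python3 -c "
from h import *
go([0.5479,-0.0857,0.0684],-7.5)"
```

```text
time_s: 10.85
tcp_pos: [0.5478, -0.0856, 0.075]
orientation: [0.001, 0.751, 0.66, -0.0]
force: [0.4, 0.5, -0.8]
width: 0.0345
turn [0.06 0.08 0.07] shift [-0.0001  0.0001  0.0066] dist 0.007 t 10.85
```

```bash
python3 -m creep '[[0,0,0,0,0,0.003,20],[0,0,0,0,0,0.0063,20],[0,0,0,0,0,0.0063,20],[0,0,0,0,0,0.0063,65],[0,0,0,0,0,0.0063,65],[0,0,0,0,0,0.0063,65],[0,0,0,0,0,-0.02,65],[0,0,0,0,0,-0.06,65]]'
python3 - <<'E'
from h import *
go([0.590,-0.0407,0.18],-7.5)
E
```

```text
time_s: 11.65
tcp_pos: [0.5465, -0.0852, 0.1341]
orientation: [-0.001, 0.751, 0.66, -0.001]
force: [0.2, 1.0, 0.1]
width: 0.055
turn [-0.18  0.06  0.06] shift [ 0.0497  0.0372 -0.046 ] dist 0.077 t 11.65
```

```bash
python3 -m creep '[[0,0,0,0,0,-0.04,60],[0,0,0,0.025,0.04,-0.04,60],[0,0,0,0.05,0.075,-0.04,50],[0,0,0,0.05,0.075,-0.04,50],[0,0,0,0.05,0.075,-0.04,50],[0,0,0,0.05,0.075,-0.04,50],[0,0,0,0.05,0.075,-0.04,50]]'
python3 - <<'E'
from h import *
im,d,Q,W,p,R=look('w9'); print(p); b,lug,f=trayfit(W,(0.5555,-0.036)); print(b)
m=(np.hypot(W[...,0]-0.6285,W[...,1]+0.0457)<0.04)&(W[...,2]>0.078)&(W[...,2]<0.095)
q=W[m]; print('lug',cv2.minAreaRect((q[:,:2]*1000).astype(np.float32)),np.median(q[:,2]),len(q))
for c in((0.5605,0.014),(0.548,-0.0857),(0.504,-0.0297)):
    try: print(circ(W,c,0.0825,0.025,0.004))
    except Exception as e: print(e)
for n in('top','scene'):
    im,d2=r.camera(n); save(n+'2',im); P=cloud(n,d2); P[d2==0]=np.nan
    for c in((0.5605,0.014),(0.548,-0.0857),(0.504,-0.0297)):
        try: print(n,circ(P,c,0.0825,0.025,0.004))
        except Exception as e: print(e)
go([0.628,-0.0457,0.07],-7.5)
E
```

```text
time_s: 12.35
tcp_pos: [0.6268, -0.0459, 0.1739]
orientation: [-0.001, 0.752, 0.659, -0.002]
force: [-1.1, 0.3, -0.7]
width: 0.0427
[ 0.62679015 -0.04589232  0.17388025]
((554.3501586914062, -35.746124267578125), (154.36546325683594, 154.11502075195312), 37.490684509277344)
lug ((628.1900024414062, -45.374351501464844), (36.28075408935547, 8.97356128692627), 82.45199584960938) 0.08433719947195692 434
(array([560.7,  14.2]), 18.0, np.float64(0.0823), array([0.5614, 0.0146]))
(array([547.3, -84.8]), 17.8, np.float64(0.0822), array([ 0.5452, -0.0819]))
(array([504.7, -28.7]), 18.0, np.float64(0.0823), array([ 0.5056, -0.0284]))
top (array([561. ,  23.8]), 12.3, np.float64(0.0826), array([0.5612, 0.0256]))
top (array([0., 0.]), 0.0, np.float64(nan), array([nan, nan]))
top (array([0., 0.]), 0.0, np.float64(nan), array([nan, nan]))
scene (array([562.5,  12.3]), 19.1, np.float64(0.0834), array([0.5632, 0.0151]))
scene (array([550.3, -87.7]), 19.2, np.float64(0.0839), array([ 0.5515, -0.0856]))
scene (array([506.5, -30.8]), 18.3, np.float64(0.0834), array([ 0.508 , -0.0298]))
turn [-0.18  0.06  0.03] shift [0.0003 0.0011 0.1041] dist 0.104 t 12.5
  return _methods._mean(a, axis=axis, dtype=dtype,
  ret = ret.dtype.type(ret / rcount)
h.py:37: RuntimeWarning: Mean of empty slice.
  q=W[m]; c,rr=cv2.minEnclosingCircle((q[:,:2]*1000).astype(np.float32)); return np.round(c,1),round(rr,1),np.median(q[:,2]).round(4),q[:,:2].mean(0).round(4)
  ret = um.true_divide(
```

View pics/w9.png

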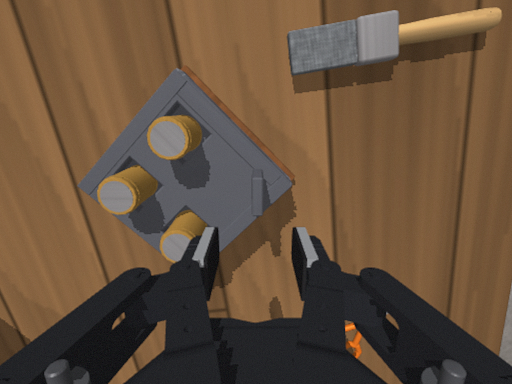

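View pics/scene2.png

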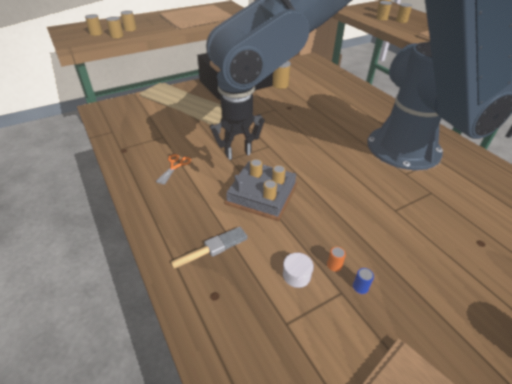

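Scene view: all three tins stand in the tray, with tops at z 0.0823 in the wrist view (0.0825 expected), and the bystanders are undisturbed. Wrist view: the lug is at (257,192), measured at (0.6282, -0.0454) with azimuth -7.5°. Descending over it.

```bash
python3 -m creep '[[-0.15,0,0,0.0006,0.0012,0.03,50],[-0.15,0,0,0.0006,0.0012,0.06,50],[-0.15,0,0,0.0006,0.0012,0.085,50],[-0.15,0,0,0.0006,0.0012,0.1,50],[-0.15,0,0,0.0006,0.0012,0.108,50],[-0.15,0,0,0.0006,0.0012,0.1115,50],[-0.15,0,0,0.0006,0.0012,0.1115,50],[-0.15,0,0,0.0006,0.0012,0.1115,50]]'
python3 - <<'E'
from h import *
im,d,Q,W,p,R=look('w10'); go([0.6282,-0.0454,0.0625],-7.5)
E
```

```text
time_s: 13.3
tcp_pos: [0.6286, -0.0455, 0.0635]
orientation: [0.001, 0.752, 0.66, -0.0]
force: [0.3, -0.1, 0.2]
width: 0.0427
turn [0.06 0.06 0.03] shift [ 0.     -0.0004  0.0011] dist 0.001 t 13.35
```

View pics/w10.png

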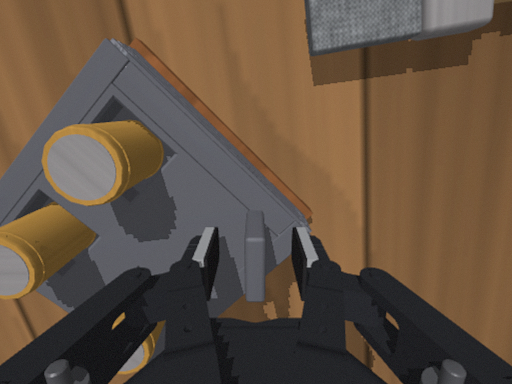

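The lug at (255,255) is centred between the pads, so I close at moderate force.

```bash
python3 -m creep '[[0,0,0,0,-0.0004,0.001,0],[0,0,0,0,-0.0004,0.001,0],[0,0,0,0,-0.0004,0.001,0],[0,0,0,0,-0.0004,0.001,0],[0,0,0,0,-0.0004,0.001,0],[0,0,0,0,-0.0004,0.001,0],[0,0,0,0,-0.0004,0.001,0]]' 90
python3 - <<'E'
from h import *
im,d,Q,W,p,R=look('w11'); s=r.state(); print(s['force'],s['torque'],s['width']); go([0.6282,-0.0454,0.0625],-7.5)
print(trayfit(W,(0.5545,-0.036))[0])
E
```

```text
time_s: 14.05
tcp_pos: [0.6285, -0.0454, 0.0631]
orientation: [0.001, 0.752, 0.66, 0.0]
force: [-1.1, 0.7, 4.0]
width: 0.0091
[-2.17876876 -0.18049051  6.09558802] [0.02340805 0.19919341 0.02437124] 0.008723448942486828
turn [0.1  0.06 0.03] shift [ 0.     -0.0003  0.0006] dist 0.001 t 14.1
((554.2986450195312, -35.80351257324219), (154.69400024414062, 154.26332092285156), 37.547786712646484)
```

```bash
python3 -m creep '[[-1,0,0,0,-0.0003,-0.0031,0],[-2,0,0,0,-0.0007,-0.0063,0],[-3,0,0,0,-0.0011,-0.0094,0],[-4,0,0,0,-0.0016,-0.0125,0],[-5,0,0,0,-0.0022,-0.0156,0],[-6,0,0,0,-0.0028,-0.0187,0],[-6,0,0,0,-0.0028,-0.0187,0],[-6,0,0,0,-0.0028,-0.0187,0]]' 90
python3 - <<'E'
from h import *
im,d,Q,W,p,R=look('w12'); s=r.state(); print(s['force'],s['torque'],s['width']); print(Ro.as_matrix(R).round(3))
im,d=r.camera('scene'); save('scene3',im); P=cloud('scene',d); P[d==0]=np.nan
# tray plane fit from wrist
def plane(W):
    m=(np.hypot(W[...,0]-0.5545,W[...,1]+0.036)<0.1)&(W[...,2]>0.044)&(W[...,2]<0.075)
    q=W[m]
    for _ in range(8):
        A=np.c_[q[:,:2]-[0.5545,-0.036],np.ones(len(q))]; c=np.linalg.lstsq(A,q[:,2],rcond=None)[0]; e=abs(A@c-q[:,2]); q=q[e<max(0.002,np.percentile(e,85))]
    n=np.array([np.cos(np.radians(-7.5)),np.sin(np.radians(-7.5))]); g=c[:2]@n
    print('mid z',c[2].round(4),'slope deg',np.degrees(np.arctan(g)).round(2),'far z',(c[2]-.104*g).round(4),'lug corner z',(c[2]+.104*g).round(4),len(q))
plane(W);plane(P)
E
```

```text
time_s: 14.9
tcp_pos: [0.6268, -0.0452, 0.083]
orientation: [0.042, 0.751, 0.659, 0.036]
force: [5.4, 0.0, 0.5]
width: 0.009
[ 5.23827766  0.33563571 -0.8209745 ] [-0.12625105 -0.80165865  0.03164993] 0.00881844360231098
[[ 0.13   0.985  0.109]
 [ 0.992 -0.129 -0.015]
 [-0.001  0.11  -0.994]]
mid z 0.0592 slope deg 6.33 far z 0.0477 lug corner z 0.0707 28883
mid z 0.0602 slope deg 6.39 far z 0.0485 lug corner z 0.0718 931
```

View pics/w12.png

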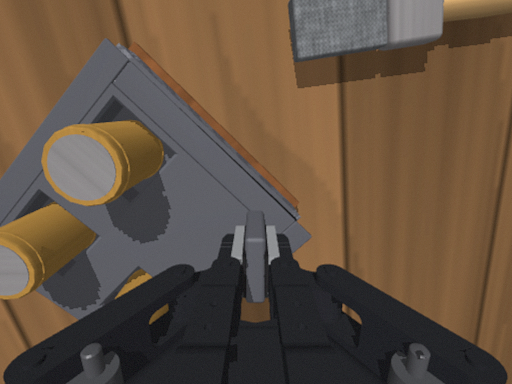

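View pics/scene3.png

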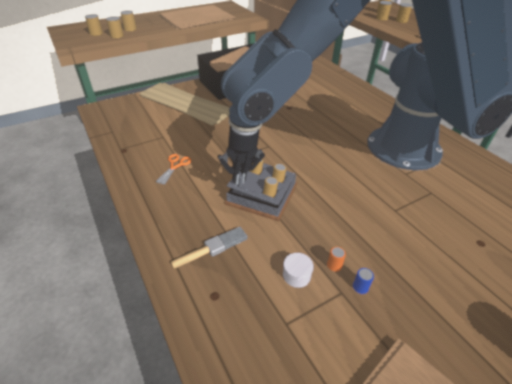

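The peel works: slope is 6.3°, the far corner is still seated (z 0.048) and the lug corner is at 0.071. I continue to about 13° so the far sides let go too.

```bash
python3 -m creep '[[-1,0,0,0,0.0004,-0.0031,0],[-2,0,0,0,0,-0.0063,0],[-3,0,0,0,-0.0004,-0.0094,0],[-4,0,0,0,-0.0009,-0.0125,0],[-5,0,0,0,-0.0014,-0.0156,0],[-6,0,0,0,-0.002,-0.0187,0],[-7,0,0,0,-0.0026,-0.0218,0],[-7,0,0,0,-0.0026,-0.0218,0]]' 90
cat >> h.py <<'E'
def plane(W,lo,hi):
    m=(np.hypot(W[...,0]-0.5545,W[...,1]+0.036)<0.1)&(W[...,2]>lo)&(W[...,2]<hi)
    q=W[m]
    for _ in range(12):
        A=np.c_[q[:,:2]-[0.5545,-0.036],np.ones(len(q))]; c=np.linalg.lstsq(A,q[:,2],rcond=None)[0]; e=abs(A@c-q[:,2]); q=q[e<max(0.002,np.percentile(e,85))]
    n=np.array([np.cos(np.radians(-7.5)),np.sin(np.radians(-7.5))]); g=c[:2]@n; l=c[:2]@[-n[1],n[0]]
    print('mid z',c[2].round(4),'slope deg',np.degrees(np.arctan(g)).round(2),'lateral',np.degrees(np.arctan(l)).round(2),'far z',(c[2]-.104*g).round(4),'lug corner z',(c[2]+.104*g).round(4),len(q))
E
python3 - <<'E'
from h import *
im,d,Q,W,p,R=look('w13'); s=r.state(); print(s['force'],s['torque'],s['width']); print(Ro.as_matrix(R).round(3))
plane(W,0.044,0.105)
E
```

```text
time_s: 15.8
tcp_pos: [0.6217, -0.0445, 0.1047]
orientation: [0.088, 0.747, 0.655, 0.076]
force: [0.4, 0.4, -2.7]
width: 0.0088
[-0.81206593  0.69265564 -1.66483735] [ 0.03130298  0.11175578 -0.00036654] 0.008805165475402318
[[ 0.13   0.965  0.229]
 [ 0.992 -0.126 -0.031]
 [-0.001  0.231 -0.973]]
mid z 0.0726 slope deg 13.37 lateral -0.0 far z 0.0478 lug corner z 0.0973 29384
```

View pics/w13.png

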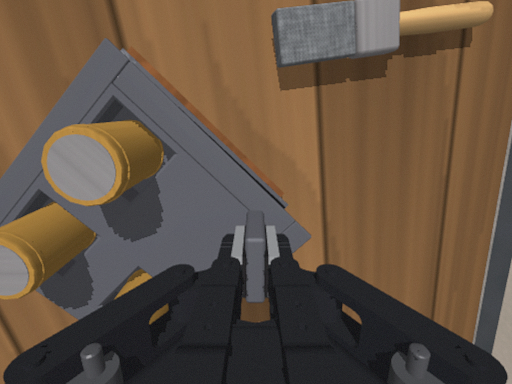

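```bash
python3 -m creep '[[0,0,0,0,0.0007,-0.003,0],[0,0,0,0,0.0014,-0.006,0],[0,0,0,0,0.0023,-0.01,0],[0,0,0,0,0.0035,-0.015,0],[0,0,0,0,0.0048,-0.02,0],[0,0,0,0,0.0065,-0.027,0],[0,0,0,0,0.008,-0.034,0],[0,0,0,0,0.0092,-0.039,0]]' 90
python3 - <<'E'
from h import *
im,d,Q,W,p,R=look('w14'); s=r.state(); print(p,s['force'],s['torque'],s['width'])
plane(W,0.07,0.15)
print(Ro.as_matrix(R).round(3)); go([p[0],p[1],p[2]+0.06],-7.5)
E
```

```text
time_s: 16.65
tcp_pos: [0.622, -0.0445, 0.1456]
orientation: [0.088, 0.747, 0.655, 0.076]
force: [0.9, 0.5, -3.0]
width: 0.0087
[ 0.62200179 -0.04451095  0.1455633 ] [ 0.61593487 -0.05400784 -1.58088952] [-0.00178472  0.01961338  0.02627516] 0.008918545884976734
mid z 0.1133 slope deg 13.43 lateral 0.01 far z 0.0885 lug corner z 0.1381 29473
[[ 0.13   0.965  0.229]
 [ 0.992 -0.126 -0.031]
 [-0.001  0.231 -0.973]]
turn [13.43  0.06  0.04] shift [-0.0001  0.0135 -0.0578] dist 0.059 t 16.7
```

View pics/w14.png

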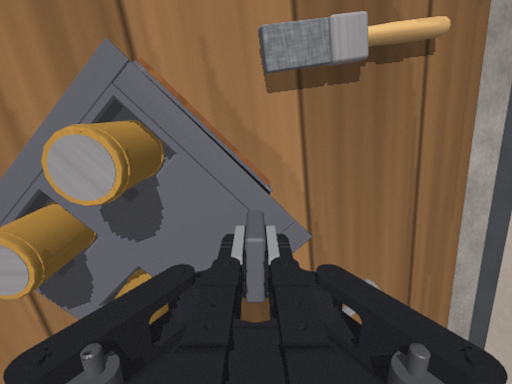

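Free of the stack: far corner at 0.0885, slope rigid at 13.4°. Now I level gently while rising to about 10 cm.

```bash
python3 -m creep '[[1.5,0,0,0,0.0006,-0.0025,0],[3.2,0,0,0,0.0012,-0.005,0],[5.2,0,0,0,0.0019,-0.008,0],[7.2,0,0,0,0.0026,-0.011,0],[9.2,0,0,0,0.0033,-0.014,0],[11.2,0,0,0,0.004,-0.017,0],[12.6,0,0,0,0.0045,-0.019,0],[13.3,0,0,0,0.0048,-0.0205,0]]' 90
python3 -m creep '[[0,0,0,0,0,0,0],[0,0,0,0,0,0,0],[0,0,0,0,0,0,0],[0,0,0,0,0,0,0],[0,0,0,0,0,0,0],[0,0,0,0,0,0,0]]' 90
python3 - <<'E'
from h import *
im,d,Q,W,p,R=look('w15'); s=r.state(); print(p,s['force'],s['torque'],s['width'],s['qd'].round(4))
plane(W,0.12,0.175)
zt=0.148+0.0345
for c in((0.5605,0.0142),(0.5477,-0.0857),(0.504,-0.0297)): 
    try: print(circ(W,c,zt+0.001,0.027,0.006))
    except Exception as e: print(e)
for n in('scene','top'):
    im,d=r.camera(n); save(n+'4',im)
E
```

```text
time_s: 17.5
tcp_pos: [0.6224, -0.0445, 0.1674]
orientation: [0.001, 0.752, 0.66, 0.0]
force: [-0.4, -0.4, -2.1]
width: 0.0086
time_s: 18.1
tcp_pos: [0.6224, -0.0445, 0.1674]
orientation: [0.001, 0.752, 0.66, 0.0]
force: [-0.5, -0.0, -2.4]
width: 0.0086
[ 0.62237399 -0.04454858  0.16736601] [-0.55916709  0.80448231 -2.12480136] [-0.04385978 -0.21277022 -0.02849963] 0.008785508168528888 [ 0.0006 -0.0011 -0.0011 -0.001  -0.0007 -0.0001]
mid z 0.1515 slope deg 0.19 lateral 0.01 far z 0.1512 lug corner z 0.1519 29804
(array([555.1,  15. ]), 18.4, np.float64(0.1862), array([0.5569, 0.016 ]))
(array([0., 0.]), 0.0, np.float64(nan), array([nan, nan]))
(array([499.6, -28.4]), 18.5, np.float64(0.1857), array([ 0.5083, -0.0281]))
  return _methods._mean(a, axis=axis, dtype=dtype,
  ret = ret.dtype.type(ret / rcount)
h.py:37: RuntimeWarning: Mean of empty slice.
  q=W[m]; c,rr=cv2.minEnclosingCircle((q[:,:2]*1000).astype(np.float32)); return np.round(c,1),round(rr,1),np.median(q[:,2]).round(4),q[:,:2].mean(0).round(4)
  ret = um.true_divide(
```

View pics/w15.png

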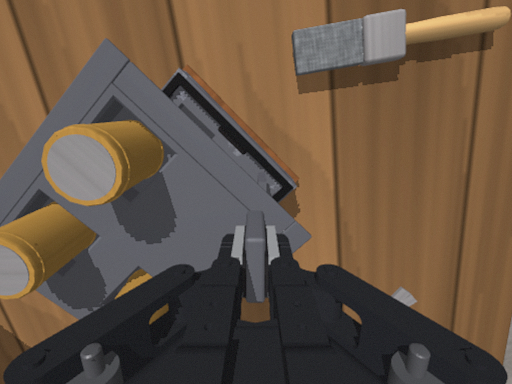

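View pics/scene4.png

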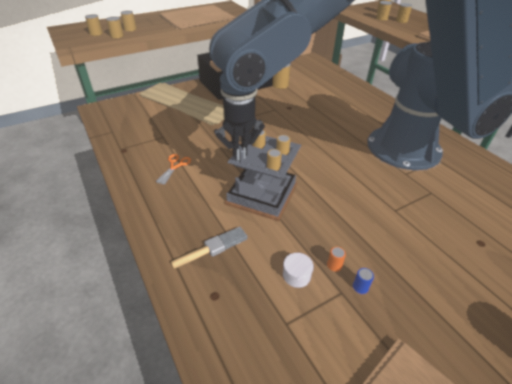

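The tray is level and 103 mm above its seat, with all three tins visible in the scene view at (259,141), (283,144) and (273,159). One more check on tin B, hidden in the wrist view, then I hand in.

Run:
```python
from h import *
im,d=r.camera('scene'); P=cloud('scene',d); P[d==0]=np.nan
for c in((0.557,0.013),(0.544,-0.087),(0.5,-0.031)): print(circ(P,c,0.186,0.027,0.005))
s=r.state(); print(s['time_s'],s['width'],abs(s['qd']).max(),s['force'])
print(r.close_job())
```

```text
(array([559. ,  12.5]), 19.9, np.float64(0.1872), array([0.5587, 0.0155]))
(array([539.5, -75. ]), 9.7, np.float64(0.1873), array([ 0.541 , -0.0726]))
(array([500.7, -30. ]), 19.3, np.float64(0.1873), array([ 0.5027, -0.0273]))
18.3 0.008792133736049956 0.0017486491901730294 [ 0.50880735  0.29526528 -2.17621433]
the job is handed in; nothing more can be done
None
```

I put both brass tins in the empty pockets and peeled the tray off by its lug. I handed the job in at 18.3 s with the tray still held; no verdict is reported.

- **Tins:** before the peel, all three tin tops measured z 0.082, against 0.0825 expected for seated tins. I released each loose tin and backed off before taking the lug.
- **Peel:** the tray reached a 6.3° slope and then 13.4°. The lug corner rose from z 0.048 to 0.071 and then 0.097, while the far corner stayed at 0.048. After that I lifted it free and levelled it.
- **Final state:** the tray's middle is at z 0.1515, about 103 mm above its seat, with a tilt of about 0.2°. The arm is still and the fingers are closed on the lug (opening 8.8 mm, grip set to 90 N). The wrist carries about 2.1 N, close to the 2 N the tray and tins should weigh.

**Less certain:**
- **Cameras:** the scene camera reads 2–4 mm off the wrist and top views, so I placed everything by the wrist camera.
- **Tin B:** in the last check it was partly hidden by the gripper, so its centre could not be measured. Its top height (0.1873) matched the other two tins, and it showed upright in its pocket.
- **Bystanders:** I checked the pot, brush and scissors only by eye. They looked unmoved.

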